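Free the rusted bolt and stow the sample jars in the dry box

ROBOT

A 6-joint arm with a two-finger parallel gripper is mounted at the origin on the work surface. World frame = base frame: x ahead of the robot, y to its left, z up, the work surface at z = 0. Lengths are in m, angles in degrees, forces in N, time in s.
With the tool pointing down it reaches from about 0.4 to 0.825 m from the base axis. Payload 7 kg.
Tool frame: the origin (TCP) lies midway between the tips of the shut fingers; the grasp point (between the pads) lies 19 mm behind it; z points along the fingers, y is the direction in which the jaws open and shut (so a half turn about z gives the same grasp; the last joint's range is limited). The gripper opens to 88 mm and grips with 3 to 60 N. Pads are 19 mm wide; open, the fingers measure 130 mm over their backs; the gripper's body (78 mm by 193 mm) begins 47 mm behind the grasp point.
Start: joints at [82.053, 20.546, 0.682, 0, -70.136, -16.507], TCP at [0.279, 0.614, 0.227] pointing down, gripper open.
Joint ranges: [-176.03, 176.03], [-82.01, 121.73], [-58.28, 71.71], [-173.87, 95.51], [-174.79, -0.11], [-173.66, 173.66]. Speed limits (degrees/s): [136.94, 136.94, 172.46, 180, 180, 180].

INTERFACE

Orientations are given as a 3x3 rotation matrix whose columns are the frame's x, y, z axes.
In Python, from rig import robot gives the robot as it stands. Calls block until the motion is done:
- robot.goto(position, orientation): joint-space move of the TCP to a pose.
- robot.servo_line(position, ori=None, speed=0.15): straight line of the TCP; ori=None keeps the orientation; speed is the mean speed in m/s.
- robot.movej(angles): joint-space move.
- robot.move_gripper(opening): opening from 0.0 (shut) to 1.0 (fully open); the grip force is fixed at half the most; returns when the fingers have stopped.
- robot.dwell(seconds).
- robot.ik(position, orientation): joint angles nearest the present ones, or None.
- robot.grab_frame(name): name is "scene" or "top"; returns (picture, depth): 420x560x3 uint8, red, green, blue; 420x560 float32, m along the optical axis (not along the pixel's ray), 0 where there is no reading.
- robot.camera_info(name): a dict with "vfov" (degrees; the focal length in pixels is half the picture's height over the tangent of half this angle, whatever the lens; pixels are square), "cx", "cy" (the principal point, pixels), "view" (4x4, takes a point from world to camera coordinates). Camera axes: x right, y down, z forward; pixel columns grow to the right and rows downward; lengths in m; the calibration is good to about 2 mm. A picture is of the moment at which its call begins. camera_info takes no time and is no camera call.
A pose or a line that the arm cannot do raises robot.Unreachable and nothing moves.
- robot.job_done(): hands the job in, once; it reports no verdict.
Readings, each from a call of its own:
- robot.read_t(): time.
- robot.read_qpos(): joint angles.
- robot.read_qvel(): joint speeds.
- robot.read_effort(): joint torques, N m.
- robot.read_position(): TCP position.
- robot.read_tcp_rot(): TCP orientation.
- robot.read_force(): force on the tool from outside, world axes, zero at the start.
- robot.read_ft_torque(): the same for the moment, N m.
- robot.read_grip_width(): opening from 0.0 (shut) to 1.0 (fully open).
Only numpy, scipy, OpenCV 4.12 (cv2) and the standard library are available. Lean on these libraries where they do the work, as an engineer would, in place of code of your own. Each camera call takes 0.05 s, during which the arm holds its last target. There are 200 camera calls.

TASK

Work the rusted slide bolt of the dry box free with short strokes to and fro until it draws fully back, pull the tray right out, and stand every sample jar upright in a tray pocket of its own with its lid pressed fully home. Then push the tray fully in with the jars in it and shoot the bolt fully home again, without disturbing the dish, the tape roll or the case.

Things in the scene. Friction and masses are not known exactly. Their poses are not given: they have to be found in the camera images.
- bolt (a joint): Travel of the rusted slide bolt, m: 0 = fully home, 0.065 = fully drawn, towards the station's -y. It starts seized near 0.010. Pulled, it sticks fast at 0.017 to 0.024 and pulling harder does not help: push it back fully home (below 0.002), then pull again. After two or three such strokes it runs through to 0.065, and then runs both ways. It needs 5 to 10 N while it moves
- bolt_handle (a point): Grip point on the bolt's handle, a vertical round rod 14 mm across on a short arm on the robot's side of the bar; the point is on its axis, 80 mm above the table and 20 mm below its top, and moves with the bolt. Nothing but the hood (94 mm high, its front 35 mm beyond the rod) within 60 mm of the rod is higher than 32 mm. Axes as the station's
- bolt_tip (a point): Tip (the +y end) of the bolt, a rusty bar 14 mm square and 190 mm long lying along the station's y, 17 mm above the table. While joint bolt is below 0.050 the tip stands across the right end of the tray's front and the tray can move only 3 mm; drawn beyond that, the tray is free
- station: The fixed dry-storage station on the table: clear hood 112 mm deep, 320 mm wide, 94 mm high, closed at the back and open at the front (towards the robot), with a pull-out tray under it and the bolt beside it on the right as the robot sees it. Origin on the table at the middle of the hood's front edge; +x goes into the hood, +y to the robot's left, z up. It is turned by up to 0.1 rad
- tray (a joint): How far the tray is pulled out, in m: 0 = fully in under the hood, 0.13 = fully out (end stop). It slides along the station's -x, against about 3 N of drag, and stays where it is left
- tray_handle (a point): Grip point on the tray's black handle, an upright plate 50 mm wide along the station's y, 12 mm thick along its x; the point lies on its centre line, 80 mm above the table and 20 mm below its top edge, and moves with the tray. The handle stands 50 mm in front of the tray's front wall. The point's axes are those of the station
- pocket1 (a point): Centre of the floor of pocket 1 of the tray (numbered from the right as the robot sees it, pitch 74 mm), 12 mm above the table; moves with the tray. Pockets are 80 mm (station x) by 70 mm (station y) inside, with walls 12 mm higher than the floor. Pulled fully out, the pocket centres lie 83 mm in front of the hood. Axes are those of the station
- pocket2 (a point): Centre of the floor of pocket 2 of the tray (numbered from the right as the robot sees it, pitch 74 mm), 12 mm above the table; moves with the tray. Pockets are 80 mm (station x) by 70 mm (station y) inside, with walls 12 mm higher than the floor. Pulled fully out, the pocket centres lie 83 mm in front of the hood. Axes are those of the station
- pocket3 (a point): Centre of the floor of pocket 3 of the tray (numbered from the right as the robot sees it, pitch 74 mm), 12 mm above the table; moves with the tray. Pockets are 80 mm (station x) by 70 mm (station y) inside, with walls 12 mm higher than the floor. Pulled fully out, the pocket centres lie 83 mm in front of the hood. Axes are those of the station
- pocket4 (a point): Centre of the floor of pocket 4 of the tray (numbered from the right as the robot sees it, pitch 74 mm), 12 mm above the table; moves with the tray. Pockets are 80 mm (station x) by 70 mm (station y) inside, with walls 12 mm higher than the floor. Pulled fully out, the pocket centres lie 83 mm in front of the hood. Axes are those of the station
- jar1: A white sample jar, a plain cylinder 56 mm in diameter and 48 mm high, with a grey push-in lid 60 mm in diameter and 8 mm thick on it, about 0.25 kg. Origin at the centre of its underside, z up through the lid. Between two and four jars are present
- jar2: A white sample jar, a plain cylinder 56 mm in diameter and 48 mm high, with a grey push-in lid 60 mm in diameter and 8 mm thick on it, about 0.25 kg. Origin at the centre of its underside, z up through the lid. Between two and four jars are present
- jar3: A white sample jar, a plain cylinder 56 mm in diameter and 48 mm high, with a grey push-in lid 60 mm in diameter and 8 mm thick on it, about 0.25 kg. Origin at the centre of its underside, z up through the lid. Between two and four jars are present
- jar4: A white sample jar, a plain cylinder 56 mm in diameter and 48 mm high, with a grey push-in lid 60 mm in diameter and 8 mm thick on it, about 0.25 kg. Origin at the centre of its underside, z up through the lid. Between two and four jars are present
- lid1 (a joint): How far the lid of jar 1 stands proud, in m: 0 = fully seated, 0.008 = at its highest. The top face is 56 mm plus this above the jar's underside. It goes straight down under a push of about 7 N, stays where it is, and cannot come off
- lid2 (a joint): How far the lid of jar 2 stands proud, in m: 0 = fully seated, 0.008 = at its highest. The top face is 56 mm plus this above the jar's underside. It goes straight down under a push of about 7 N, stays where it is, and cannot come off
- lid3 (a joint): How far the lid of jar 3 stands proud, in m: 0 = fully seated, 0.008 = at its highest. The top face is 56 mm plus this above the jar's underside. It goes straight down under a push of about 7 N, stays where it is, and cannot come off
- lid4 (a joint): How far the lid of jar 4 stands proud, in m: 0 = fully seated, 0.008 = at its highest. The top face is 56 mm plus this above the jar's underside. It goes straight down under a push of about 7 N, stays where it is, and cannot come off
- dish: Bystander: a shallow glass dish 100 mm across, 18 mm high; origin at the centre of its underside
- tape: Bystander: a roll of tape lying flat, 100 mm across, 18 mm high; origin at the centre of its underside
- case: Bystander: a closed white plastic case 160 x 100 x 45 mm; origin at the centre of its underside
Things that resemble listed ones, but are neither listed nor needed, are in the scene too. What is shaped like the jar1 but yellow is not meant.

How it is judged (in metres and radians):
On the way, in this order (a step that is already met when the one before it is completed fails the run):
1. the bolt is drawn back (past 58 mm) (value of joint bolt above 0.058 m), for 0.1 s.
2. the tray is pulled right out (past 115 mm) (value of joint tray above 0.115 m), for 0.2 s.
3. with the tray still out (past 100 mm), every jar stands in a pocket with its lid fully home (z of jar1 in the frame of pocket1 between -0.005 and 0.005 m and x of jar1 in the frame of pocket1 between -0.02 and 0.02 m and y of jar1 in the frame of pocket1 between -0.03 and 0.252 m and angle between each of jar1, jar2, jar3, jar4's own z axis and vertical below 0.12 rad and value of joint each of lid1, lid2, lid3, lid4 below 0.002 m and z of jar2 in the frame of pocket1 between -0.005 and 0.005 m and x of jar2 in the frame of pocket1 between -0.02 and 0.02 m and y of jar2 in the frame of pocket1 between -0.03 and 0.252 m and z of jar3 in the frame of pocket1 between -0.005 and 0.005 m and x of jar3 in the frame of pocket1 between -0.02 and 0.02 m and y of jar3 in the frame of pocket1 between -0.03 and 0.252 m and z of jar4 in the frame of pocket1 between -0.005 and 0.005 m and x of jar4 in the frame of pocket1 between -0.02 and 0.02 m and y of jar4 in the frame of pocket1 between -0.03 and 0.252 m and value of joint tray above 0.1 m), for 0.2 s.
4. the tray is fully in (within 6 mm) (value of joint tray below 0.006 m), for 0.2 s.
At the end, for the whole second after the job is handed in: every jar present stands upright (within 7 degrees), at rest, on the floor of the tray's pockets with its lid seated to within 2 mm; the tray is in to within 6 mm and the bolt home to within 5 mm (z of jar1 in the frame of pocket1 between -0.005 and 0.005 m and x of jar1 in the frame of pocket1 between -0.02 and 0.02 m and y of jar1 in the frame of pocket1 between -0.03 and 0.252 m and angle between each of jar1, jar2, jar3, jar4's own z axis and vertical below 0.12 rad and value of joint each of lid1, lid2, lid3, lid4 below 0.002 m and z of jar2 in the frame of pocket1 between -0.005 and 0.005 m and x of jar2 in the frame of pocket1 between -0.02 and 0.02 m and y of jar2 in the frame of pocket1 between -0.03 and 0.252 m and z of jar3 in the frame of pocket1 between -0.005 and 0.005 m and x of jar3 in the frame of pocket1 between -0.02 and 0.02 m and y of jar3 in the frame of pocket1 between -0.03 and 0.252 m and z of jar4 in the frame of pocket1 between -0.005 and 0.005 m and x of jar4 in the frame of pocket1 between -0.02 and 0.02 m and y of jar4 in the frame of pocket1 between -0.03 and 0.252 m and linear speed of each of jar1, jar2, jar3, jar4 below 0.03 m/s and value of joint tray below 0.006 m and value of joint bolt below 0.005 m); the robot touches nothing.
It fails at once if the dish is shifted by more than 40 mm (distance of dish from where it was at the start of the episode above 0.04 m).
It fails at once if the tape is shifted by more than 40 mm (distance of tape from where it was at the start of the episode above 0.04 m).
It fails at once if the case is shifted by more than 40 mm (distance of case from where it was at the start of the episode above 0.04 m).
Of jar1, jar2, jar3, jar4 only 2 to 4 are there at a start; the rules pass over those that are not, and their reading is None.
At some moment in a run one of jar1, jar2, jar3, jar4 may be knocked a few centimetres aside while the robot is not near it.
Once in a run the grip may slacken for a moment while it holds something.
It also fails if it takes over 210 s, if anything falls off the work surface, if the arm or the gripper's body presses on something with over 40 N, if the wrist force passes 120 N, or if a joint passes its speed limit or range.

## Working session

There is one attempt and no reset: what is moved stays moved. The work goes in short steps, each a Python script; the robot and the scene stay as the last script left them, time stands still between calls to the robot, and variables do not carry over. Pictures are saved under pics/ and viewed, about 12 in all and at most 16, crops included, and the job is handed in when it is done.

```bash
ls; mkdir -p pics; python3 - <<'E'
from rig import robot
import cv2,numpy as np
for n in("scene","top"):
    p,d=robot.grab_frame(n); cv2.imwrite(f"pics/{n}0.png",p[...,::-1]); np.save(f"{n}0.npy",d)
    c=robot.camera_info(n); print(n,c["vfov"],c["cx"],c["cy"],np.round(c["view"],3).tolist(),{k for k in c})
print(robot.read_t(),robot.read_tcp_rot(),robot.read_force())
E
```

```text
pics
scene 49.76760323826781 281.81078336791904 216.1449289334283 [[0.461, 0.887, 0.014, -0.208], [0.719, -0.364, -0.592, -0.341], [-0.52, 0.283, -0.806, 1.596], [0.0, 0.0, 0.0, 1.0]] {'cy', 'vfov', 'cx', 'view'}
top 47.75541667318773 271.2380352548729 210.3785335323044 [[-0.0, -1.0, -0.016, -0.023], [-0.988, 0.003, -0.156, 0.541], [0.156, 0.016, -0.988, 1.334], [0.0, 0.0, 0.0, 1.0]] {'cy', 'vfov', 'cx', 'view'}
0.1 [[ 9.10261628e-01 -4.14033246e-01 -4.88923010e-04]
 [-4.14033511e-01 -9.10260539e-01 -1.41557135e-03]
 [ 1.41046280e-04  1.49097079e-03 -9.99998879e-01]] [0.32009623 0.19052778 0.1151764 ]
```

View pics/scene0.png

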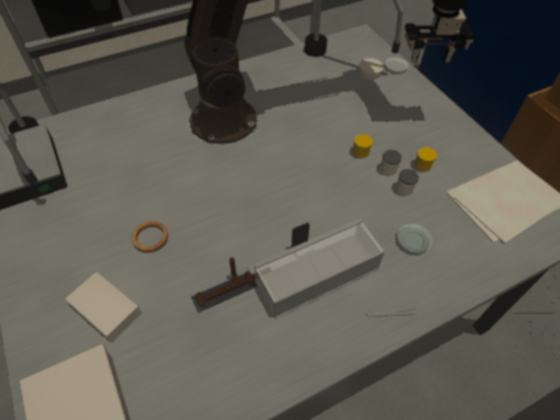

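View pics/top0.png

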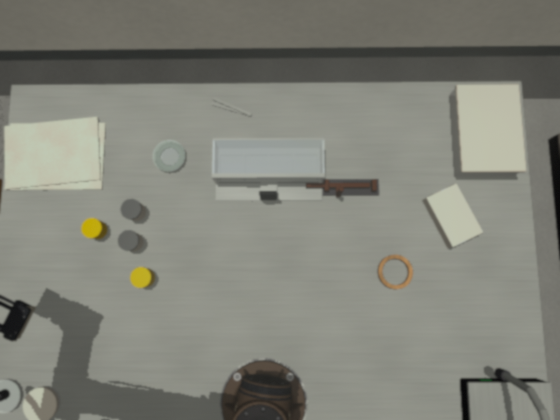

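The top view shows grey-lidded jars at (132,210) and (129,241), which fit the description. The yellow ones at (92,228) and (141,277) are decoys. The white things near (38,405) are still unclear. The hood is at (268,158), the black tray handle at (268,195), and the bolt at (342,187) with its rod at (338,194). I'll confirm with an enlarged crop.

```bash
cat > h.py <<'E'
import numpy as np,cv2
from rig import robot
def cam(n):
    c=robot.camera_info(n); return 210/np.tan(np.radians(c["vfov"])/2),c["cx"],c["cy"],np.array(c["view"])
def cloud(n,d):
    f,cx,cy,V=cam(n); v,u=np.mgrid[:420,:560]
    P=np.stack([(u-cx)/f*d,(v-cy)/f*d,d],-1)
    return (P-V[:3,3])@V[:3,:3]
def atz(n,u,v,z):
    f,cx,cy,V=cam(n); r=np.array([(u-cx)/f,(v-cy)/f,1])@V[:3,:3]; o=-V[:3,:3].T@V[:3,3]
    return o+r*(z-o[2])/r[2]
def proj(n,p):
    f,cx,cy,V=cam(n); q=V[:3,:3]@np.asarray(p)+V[:3,3]; return np.array([f*q[0]/q[2]+cx,f*q[1]/q[2]+cy])
E
python3 - <<'E'
from h import *
d=np.load("top0.npy");W=cloud("top",d);s=np.load("scene0.npy");S=cloud("scene",s)
for nm,u,v in[("table",300,300),("tab2",60,210),("jarA",132,208),("jarB",129,239),("y1",92,226),("y2",141,277),("dish",168,156),("tape",382,272),("case",490,130),("book",455,215),("handle",268,192),("rod",338,192),("bar",360,186),("hood",268,158),("w1",38,405),("w2",5,395)]:
    print(nm,np.round(W[v,u],4),round(float(d[v,u]),3))
for nm,u,v in[("A",391,156),("B",408,176),("w1",368,68),("w2",397,65),("table",300,180),("rod",233,261),("handle",300,228)]:
    print(nm,np.round(S[v,u],4))
t=cv2.imread("pics/top0.png");s=cv2.imread("pics/scene0.png")
R=lambda im,x,y,w,h,z:cv2.resize(im[y:y+h,x:x+w],(w*z,h*z),interpolation=cv2.INTER_CUBIC)
a=np.vstack([np.hstack([R(t,200,120,190,95,4)]),np.hstack([R(s,340,40,126,67,3),R(s,340,120,127,67,3)])[:, :760] if 0 else np.hstack([R(s,340,40,126,67,3),R(s,340,130,126,67,3)])[:, :]][0:1]) if 0 else None
top=R(t,200,120,190,95,4); b=np.hstack([R(s,340,45,95,55,4),R(s,345,130,95,70,4)[:220]])
cv2.imwrite("pics/crop1.png",np.clip(np.vstack([top,b]).astype(float)*1.5,0,255).astype(np.uint8))
E
```

```text
table [ 0.284 -0.107  0.   ] 1.377
tab2 [ 0.5512  0.6149 -0.0038] 1.434
jarA [0.5454 0.375  0.0647] 1.361
jarB [0.4569 0.3816 0.0578] 1.354
y1 [0.4949 0.4912 0.0553] 1.365
y2 [0.3495 0.3438 0.0537] 1.341
dish [0.7152 0.2906 0.0062] 1.444
tape [ 0.3639 -0.3432  0.0184] 1.368
case [ 0.7688 -0.6567  0.0753] 1.37
book [ 0.5258 -0.5533  0.0429] 1.365
handle [ 0.5837 -0.0162  0.1005] 1.326
rod [ 0.588  -0.2147  0.0753] 1.348
bar [ 0.6165 -0.2869  0.0215] 1.405
hood [ 0.686  -0.0158  0.0846] 1.358
w1 [-0.0023  0.6247  0.0251] 1.319
w2 [0.0458 0.6641 0.1248] 1.229
A [0.456  0.3815 0.0616]
B [0.5458 0.381  0.0585]
w1 [0.016  0.5965 0.0332]
w2 [0.0283 0.7291 0.0127]
table [ 0.3665  0.1089 -0.0035]
rod [ 0.6    -0.2184  0.0957]
handle [ 0.5885 -0.0186  0.0971]
```

View pics/crop1.png

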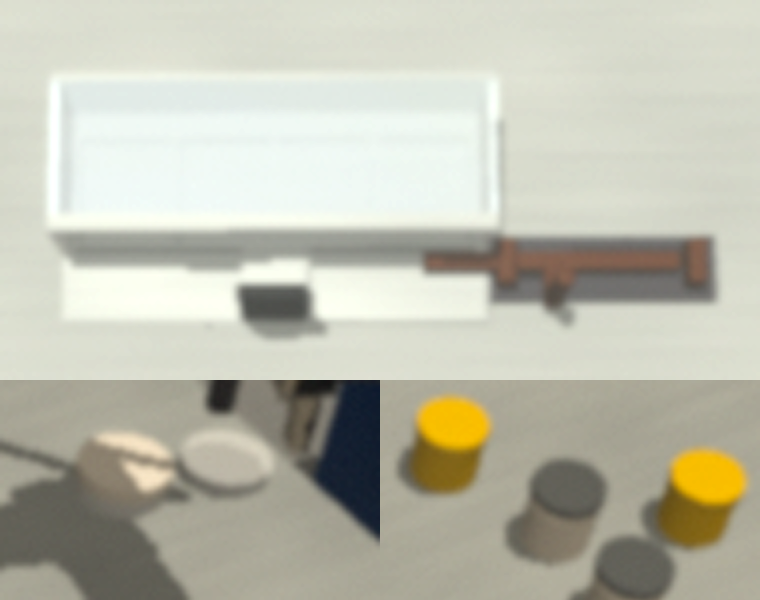

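```bash
python3 - <<'E'
from h import *
from scipy.optimize import least_squares
for z in(.094,):
    for u,v in[(212,138.5),(325,138.5),(325,178),(211.5,178)]: print(z,atz("top",u,v,z).round(4))
# clouds
for n in("top","scene"):
    d=np.load(n+"0.npy");W=cloud(n,d);im=cv2.imread(f"pics/{n}0.png").astype(int)
    # jars: dark-grey lids
    X,Y,Z=W[...,0],W[...,1],W[...,2]
    b,g,r=im[...,0],im[...,1],im[...,2]
    for nm,x,y in(("A",.546,.378),("B",.457,.381)):
        m=(np.hypot(X-x,Y-y)<.045)&(Z>.04)&(r<110)&(abs(r-b)<25)
        v,u=np.nonzero(m); q=W[m]; print(n,nm,m.sum(),q.mean(0).round(4),np.median(q[:,2]).round(4),q[:,2].std().round(4),(u.min(),u.max(),v.min(),v.max()),im[m].mean(0).round())
    m=(abs(X-.58)<.05)&(abs(Y+.017)<.06)&(Z>.06)&(r<70); v,u=np.nonzero(m); q=W[m]
    print(n,"handle",m.sum(),q.mean(0).round(4),q.min(0).round(3),q.max(0).round(3),(u.min(),u.max(),v.min(),v.max()))
    m=(abs(X-.59)<.05)&(abs(Y+.215)<.03)&(Z>.06); v,u=np.nonzero(m); q=W[m]
    print(n,"rod",m.sum(),q.mean(0).round(4),q.min(0).round(3),q.max(0).round(3),(u.min(),u.max(),v.min(),v.max()))
    m=(abs(X-.62)<.05)&(Y<-.12)&(Y>-.4)&(r-b>20)&(Z<.05); v,u=np.nonzero(m); q=W[m]
    p=np.polyfit(q[:,1],q[:,0],1); print(n,"bar",m.sum(),q.mean(0).round(4),q.min(0).round(3),q.max(0).round(3),p)
s=cv2.imread("pics/scene0.png")[210:310,190:390]
cv2.imwrite("pics/crop2.png",np.clip(cv2.resize(s,None,fx=4,fy=4,interpolation=cv2.INTER_CUBIC)*1.8,0,255))
E
```

```text
0.094 [0.7418 0.1446 0.094 ]
0.094 [ 0.74   -0.1787  0.094 ]
0.094 [ 0.6246 -0.1766  0.094 ]
0.094 [0.6259 0.1438 0.094 ]
top A 327 [0.543  0.3778 0.0605] 0.0612 0.0045 (np.int64(121), np.int64(142), np.int64(200), np.int64(219)) [93. 98. 97.]
top B 334 [0.453  0.381  0.0601] 0.0606 0.0043 (np.int64(119), np.int64(139), np.int64(231), np.int64(250)) [93. 98. 97.]
top handle 80 [ 0.5793 -0.0165  0.0884] [ 0.576 -0.038  0.06 ] [0.585 0.004 0.104] (np.int64(261), np.int64(276), np.int64(192), np.int64(197))
top rod 32 [ 0.5907 -0.2199  0.0903] [ 0.585 -0.226  0.064] [ 0.598 -0.214  0.103] (np.int64(338), np.int64(343), np.int64(187), np.int64(193))
top bar 299 [ 0.6196 -0.2412  0.0245] [ 0.603 -0.334  0.015] [ 0.634 -0.13   0.036] [-0.00968514  0.61730644]
scene A 301 [0.5511 0.3759 0.058 ] 0.06 0.0062 (np.int64(398), np.int64(418), np.int64(169), np.int64(187)) [61. 67. 69.]
scene B 268 [0.4604 0.3794 0.0575] 0.0593 0.0058 (np.int64(382), np.int64(401), np.int64(150), np.int64(167)) [60. 67. 69.]
scene handle 186 [ 0.5893 -0.0181  0.0849] [ 0.579 -0.042  0.06 ] [0.594 0.007 0.102] (np.int64(292), np.int64(308), np.int64(223), np.int64(238))
scene rod 59 [ 0.5984 -0.2222  0.0849] [ 0.589 -0.228  0.063] [ 0.603 -0.215  0.103] (np.int64(229), np.int64(234), np.int64(258), np.int64(269))
scene bar 336 [ 0.6221 -0.2518  0.0241] [ 0.601 -0.333  0.002] [ 0.639 -0.173  0.032] [-0.01993312  0.61703986][ WARN:0@1.132] global loadsave.cpp:1063 imwrite_ Unsupported depth image for selected encoder is fallbacked to CV_8U.
```

View pics/crop2.png

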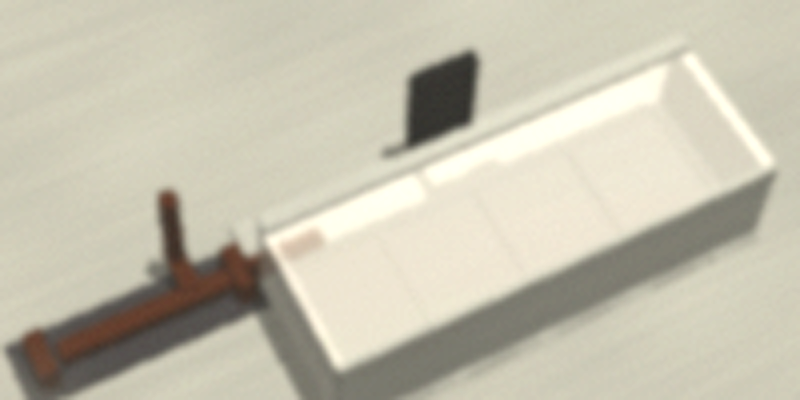

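The crop shows the rod at about (168,195) in the crop, the handle plate at (440,95), and the hood rim corners. Both views agree with the given heights: 0.10 m for the handle top and rod top, 0.094 m for the hood. Only two grey-lidded jars are present. Next I'll grip the bolt rod.

```bash
cat >> h.py <<'E'
def R(yaw):  # tool down, jaws along world y turned by yaw
    c,s=np.cos(yaw),np.sin(yaw); return np.array([[c,s,0],[s,-c,0],[0,0,-1.]])
def up(z=.2):
    p=robot.read_position(); robot.servo_line([p[0],p[1],z],speed=.2)
E
python3 - <<'E'
from h import *
c=[atz("scene",u,v,.094) for u,v in[(256.3,268.8),(362,221.2),(275,302.5),(383,251.2)]]
for q in c: print(q.round(4))
print(np.degrees(np.arctan2(-(c[1]-c[0])[0],(c[1]-c[0])[1])),np.degrees(np.arctan2(-(c[3]-c[2])[0],(c[3]-c[2])[1])))
t=robot.read_t()
robot.move_gripper(.7); robot.goto([.594,-.221,.2],R(0)); print(robot.read_t()-t,robot.read_qpos())
robot.servo_line([.594,-.221,.061],speed=.12); f0=robot.read_force()
robot.move_gripper(0); print(robot.read_t()-t,robot.read_grip_width(),robot.read_position(),f0,robot.read_force())
p,d=robot.grab_frame("scene"); cv2.imwrite("pics/s1.png",np.clip(cv2.resize(p[200:330,170:320,::-1],None,fx=4,fy=4)*1.0,0,255))
E
```

```text
[ 0.6462 -0.1753  0.094 ]
[0.643  0.1434 0.094 ]
[ 0.7495 -0.1752  0.094 ]
[0.7479 0.139  0.094 ]
0.5661615770027324 0.2922896194623472
3.8083 [-2.73463337e+00  1.77076540e+01 -7.00885781e+00 -1.26371711e-03
 -6.52783845e+01  9.27812460e+01]
5.9417 0.14790086778435013 [ 0.59400982 -0.22080371  0.06098647] [ 0.85638555 -0.06406177  0.41639818] [-0.49232167  1.5968072   1.17108485][ WARN:0@8.684] global loadsave.cpp:1063 imwrite_ Unsupported depth image for selected encoder is fallbacked to CV_8U.
```

```bash
cat > bolt.py <<'E'
from h import *
def stroke(dy,n,lim=22,step=.003,speed=.05):
    """step along y until |Fy| exceeds lim or n steps; returns y, force"""
    p=np.array(robot.read_position()); tgt=p.copy(); f=0
    for i in range(n):
        tgt[1]+=dy*step; robot.servo_line(tgt,speed=speed); f=robot.read_force()[1]
        if abs(f)>lim: break
    q=robot.read_position(); print("y %.4f tgt %.4f F %.1f n %d grip %.3f t %.1f"%(q[1],tgt[1],f,i+1,robot.read_grip_width(),robot.read_t())); return q[1],f
E
python3 - <<'E'
from bolt import *
y0=robot.read_position()[1]
y,f=stroke(-1,8)
y,f=stroke(1,14)
E
```

```text
y -0.2309 tgt -0.2358 F 30.0 n 5 grip 0.158 t 7.3
y -0.2091 tgt -0.2039 F -33.3 n 9 grip 0.157 t 9.7
```

```bash
python3 - <<'E'
from bolt import *
for k in range(4):
    y,f=stroke(-1,25)
    if y<-.2091-.055: break
    stroke(1,14)
p,d=robot.grab_frame("top"); cv2.imwrite("pics/t1.png",cv2.resize(p[110:235,200:400,::-1],None,fx=4,fy=4))
E
```

```text
y -0.2326 tgt -0.2361 F 23.1 n 9 grip 0.154 t 12.0
y -0.2093 tgt -0.2056 F -24.9 n 9 grip 0.152 t 14.2
y -0.2350 tgt -0.2393 F 27.1 n 10 grip 0.153 t 16.8
y -0.2092 tgt -0.2050 F -27.9 n 10 grip 0.151 t 19.3
y -0.2753 tgt -0.2812 F 34.3 n 24 grip 0.150 t 25.4
```

View pics/t1.png

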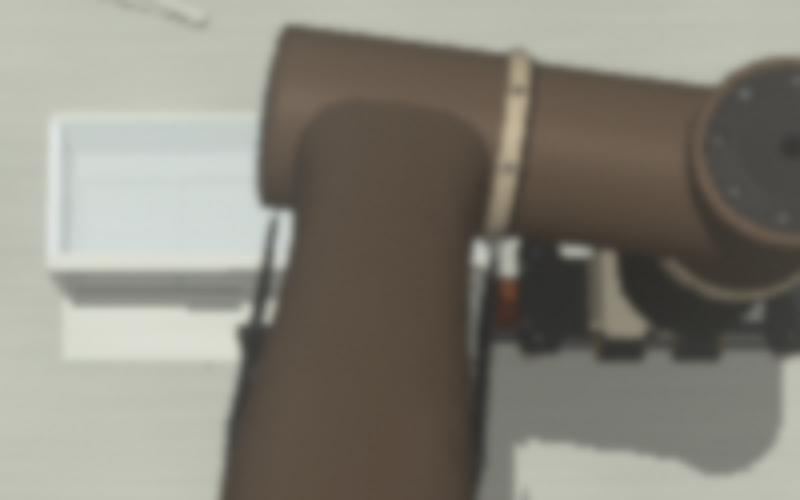

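The bolt travelled 66 mm to its end stop (two jams, then it ran through), and the grip width still matches the rod. The arm hides the bolt in this picture. Next is the tray.

```bash
cat > tray.py <<'E'
from h import *
def pull(dx,n,lim=22,step=.01,speed=.08):
    p=np.array(robot.read_position()); tgt=p.copy()
    for i in range(n):
        tgt[0]+=dx*step; robot.servo_line(tgt,speed=speed); f=robot.read_force()
        if abs(f[0])>lim: break
    q=robot.read_position(); print("x %.4f tgt %.4f F %s n %d grip %.3f t %.1f"%(q[0],tgt[0],np.round(f,1),i+1,robot.read_grip_width(),robot.read_t())); return q[0]
E
python3 - <<'E'
from tray import *
robot.move_gripper(.5); up(.17)
o=None
for s in(1,-1):
    j=robot.ik([.584,-.0175,.17],R(s*np.pi/2)); print(s,np.round(j,1) if j is not None else None)
    if j is not None and (o is None or abs(j[5])<abs(o[1][5])): o=(s,j)
robot.move_gripper(.4)
robot.goto([.584,-.0175,.17],R(o[0]*np.pi/2))
print(robot.read_t(),robot.read_force())
robot.servo_line([.584,-.0175,.063],speed=.1); print(robot.read_force())
robot.move_gripper(0); print(robot.read_grip_width()*88,robot.read_position(),robot.read_force())
x0=robot.read_position()[0]
pull(-1,16)
print(x0-robot.read_position()[0])
E
```

```text
1 [ 17.4  14.5 -15.6   0.  -59.8 162.6]
-1 [ 17.4  14.5 -15.6   0.  -59.8 -17.4]
29.05 [ 1.022119   -0.68365439  0.19029064]
[-0.52412615  0.22059458  1.27466579]
11.977733523359598 [ 0.58390975 -0.0174708   0.06325205] [-1.55398156  0.79617227  2.82825087]
x 0.4539 tgt 0.4439 F [ 37.9 -10.6 -30.8] n 14 grip 0.139 t 34.6
0.13000939633118663
```

Tray is out 0.130 m, at its stop. I'll release it, retract and look again at the jars, pockets and bolt.

```bash
python3 - <<'E'
from h import *
robot.move_gripper(.4); up(.22); robot.movej([82.053, 20.546, 0.682, 0, -70.136, -16.507]); print(robot.read_t())
robot.move_gripper(1)
for n in("top","scene"):
    p,d=robot.grab_frame(n); im=p[...,::-1].copy(); cv2.imwrite(f"pics/{n}2.png",im); np.save(n+"2.npy",d)
    W=cloud(n,d); X,Y,Z=W[...,0],W[...,1],W[...,2]; im=im.astype(int); b,g,r=im[...,0],im[...,1],im[...,2]
    m=((Z>.04)&(Z<.08)&(r<115)&(abs(r-b)<25)&(Y>.15)&(Y<.6)&(X>.3)&(X<.75)).astype(np.uint8)
    k,l,st,_=cv2.connectedComponentsWithStats(m)
    for i in range(1,k):
        if st[i,4]>80: q=W[l==i]; print(n,st[i],q.mean(0).round(4),np.percentile(q[:,:2],[3,97],axis=0).mean(0).round(4),np.median(q[:,2]).round(4))
    m=(abs(X-.45)<.05)&(abs(Y+.017)<.06)&(Z>.06)&(r<70); q=W[m]
    if m.sum(): print(n,"handle",m.sum(),q.mean(0).round(4))
    m=(abs(X-.59)<.05)&(Y<-.2)&(Y>-.35)&(Z>.06); q=W[m]
    if m.sum(): print(n,"rod",m.sum(),q.mean(0).round(4))
t=cv2.imread("pics/top2.png")[110:260,100:400];s=cv2.imread("pics/scene2.png")[130:310,185:445]
z=lambda a:cv2.resize(a,(600,300 if a is t else 415),interpolation=cv2.INTER_CUBIC)
cv2.imwrite("pics/both2.png",np.clip(np.vstack([cv2.resize(t,(600,300)),cv2.resize(s,(433,300))[:, :] if 0 else cv2.resize(s,(600,300))]).astype(float)*1.4,0,255).astype(np.uint8))
E
```

```text
38.5333
top [121 199  22  21 345] [0.5437 0.3782 0.0603] [0.5445 0.3787] 0.0608
top [118 231  22  20 347] [0.453  0.3819 0.0597] [0.4527 0.3829] 0.0604
top handle 64 [ 0.45   -0.0174  0.0914]
top rod 35 [ 0.5906 -0.2746  0.0899]
scene [382 150  20  18 273] [0.4603 0.3793 0.0573] [0.4584 0.3812] 0.0591
scene [398 169  21  19 298] [0.551  0.3762 0.0579] [0.5499 0.379 ] 0.0598
scene handle 176 [ 0.4596 -0.017   0.0843]
scene rod 60 [ 0.5978 -0.2764  0.0855]
```

View pics/both2.png

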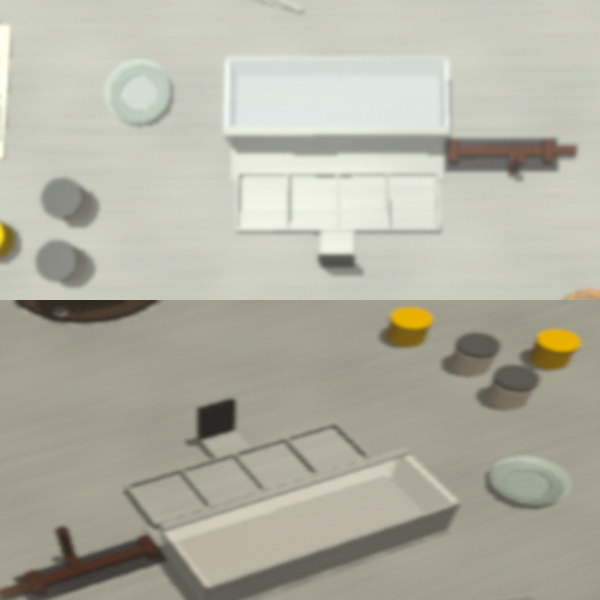

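The top crop shows the bolt fully drawn, the tray out with four pockets (dividers at crop u≈289, 338, 389), and both jars undisturbed at crop (63,198) and (58,261).

```bash
python3 - <<'E'
from h import *
for u,v in[(218.5,197.5),(320.5,197.5),(218.5,225.5),(320.5,225.5),(244.5,212),(269,212),(294.5,212)]: print("top",u,atz("top",u,v,.024).round(4))
# scene crop scale: 600/260 , 300/180
for u,v in[(125,490),(337,427),(182,472),(235,457),(288,440),(207,505),(262,488),(314,471),(366,457)]:
    print("scene",u,v,atz("scene",185+u*260/600,130+(v-300)*.6,.024).round(4))
print("jars by pix",atz("top",132,209.3,.058).round(4),atz("top",129,240.7,.058).round(4))
for x,y in((.547,.377),(.547,.378)): pass
for p in((.547,.378,.03),(.457,.3805,.03),(.547,.095,.045),(.547,-.053,.045)):
    for a in(0,np.pi): j=robot.ik(p,R(a)); print(p,a,None if j is None else np.round(j,1))
E
```

```text
top 218.5 [0.5828 0.132  0.024 ]
top 320.5 [ 0.5818 -0.1693  0.024 ]
top 218.5 [0.4994 0.1306 0.024 ]
top 320.5 [ 0.4987 -0.1679  0.024 ]
top 244.5 [0.5392 0.0547 0.024 ]
top 269 [ 0.539  -0.0174  0.024 ]
top 294.5 [ 0.5388 -0.0924  0.024 ]
scene 125 490 [ 0.5163 -0.1684  0.024 ]
scene 337 427 [0.5181 0.1292 0.024 ]
scene 182 472 [ 0.5148 -0.0911  0.024 ]
scene 235 457 [ 0.5166 -0.0185  0.024 ]
scene 288 440 [0.5147 0.0587 0.024 ]
scene 207 505 [ 0.5873 -0.0935  0.024 ]
scene 262 488 [ 0.5878 -0.019   0.024 ]
scene 314 471 [0.5866 0.0547 0.024 ]
scene 366 457 [0.5907 0.1277 0.024 ]
jars by pix [0.5427 0.3769 0.058 ] [0.452  0.3814 0.058 ]
(0.547, 0.378, 0.03) 0 [ 51.4  29.5 -13.2   0.  -47.3  38.6]
(0.547, 0.378, 0.03) 3.141592653589793 [  51.4   29.5  -13.2    0.   -47.3 -141.4]
(0.457, 0.3805, 0.03) 0 [ 58.6  24.2 -22.8   0.  -43.   31.4]
(0.457, 0.3805, 0.03) 3.141592653589793 [  58.6   24.2  -22.8   -0.   -43.  -148.6]
(0.547, 0.095, 0.045) 0 [ 30.1  20.1 -27.2   0.  -42.7  59.9]
(0.547, 0.095, 0.045) 3.141592653589793 [  30.1   20.1  -27.2   -0.   -42.7 -120.1]
(0.547, -0.053, 0.045) 0 [ 14.9  19.7 -27.9   0.  -42.4  75.1]
(0.547, -0.053, 0.045) 3.141592653589793 [  14.9   19.7  -27.9    0.   -42.4 -104.9]
```

Both views agree once averaged: their x readings differ by about ±4 mm with opposite signs. That gives a tray centre x of 0.546, pocket 2 at y=-0.055 and pocket 4 at y=0.0935. Jar A is at (.547,.378) and jar B at (.4565,.3805). Jar A goes to pocket 2 first, then B to pocket 4, so the carried jars don't cross.

```bash
cat > jar.py <<'E'
from h import *
def pick(x,y):
    robot.move_gripper(1); robot.goto([x,y,.13],R(0)); robot.servo_line([x,y,.016],speed=.1); print("F down",robot.read_force().round(1) if hasattr(robot.read_force(),'round') else robot.read_force())
    robot.move_gripper(0); print("width mm",robot.read_grip_width()*88)
    robot.servo_line([x,y,.056],speed=.1); print("lifted",robot.read_grip_width()*88,np.round(robot.read_force(),1),robot.read_t())
def place(x,y):
    robot.servo_line([x,y,.056],speed=.15); print("over",robot.read_grip_width()*88,np.round(robot.read_force(),1),robot.read_t())
    f0=robot.read_force()[2]; robot.servo_line([x,y,.032],speed=.08); z=.032
    while z>.0265:
        z-=.001; robot.servo_line([x,y,z],speed=.03); f=robot.read_force()[2]-f0
        if f>4: break
    print("down z",z,"dF",round(f,1),np.round(robot.read_position(),4))
    robot.move_gripper(1); robot.servo_line([x,y,.13],speed=.15); print(robot.read_t())
def press(x,y):
    robot.move_gripper(0); robot.goto([x,y,.095],R(0)); robot.servo_line([x,y,.080],speed=.06); f0=robot.read_force()[2]; z=.080
    while z>.060:
        z-=.0015; robot.servo_line([x,y,z],speed=.04); f=robot.read_force()[2]-f0; q=robot.read_position()[2]
        if f>22 or (f>14 and q<.0672): break
    print("press cmd %.4f z %.4f F %.1f"%(z,q,f)); robot.servo_line([x,y,.11],speed=.15); print(robot.read_t())
E
python3 - <<'E'
from jar import *
pick(.547,.378); place(.546,-.055)
p,d=robot.grab_frame("scene"); cv2.imwrite("pics/s3.png",p[...,::-1])
E
```

```text
F down [ 0.4 -0.   0.7]
width mm 59.02764889072248
lifted 59.37859348488835 [-0.4 -0.2 -2.3] 43.675
over 59.45638720421425 [ 0.7 -0.2 -3. ] 46.7083
down z 0.027999999999999997 dF 4.8 [ 0.5462 -0.0549  0.0283]
49.7
```

View pics/s3.png

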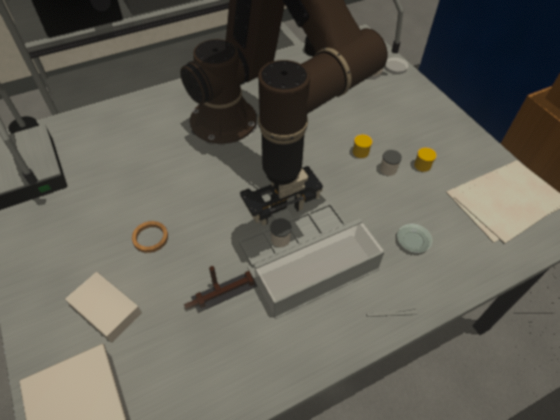

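Jar A stands in pocket 2 at (281,233), and jar B hasn't moved at (391,162). Next I'll press lid A, then re-measure B and fetch it.

```bash
cat >> jar.py <<'E'
def lids():
    for n in("top","scene"):
        p,d=robot.grab_frame(n); im=p[...,::-1].astype(int); b,r=im[...,0],im[...,2]; W=cloud(n,d); X,Y,Z=W[...,0],W[...,1],W[...,2]
        m=((Z>.04)&(Z<.088)&(r<115)&(abs(r-b)<25)&(Y>-.15)&(Y<.6)&(X>.3)&(X<.75)).astype(np.uint8)
        k,l,st,_=cv2.connectedComponentsWithStats(m)
        for i in range(1,k):
            if 150<st[i,4]<600: q=W[l==i]; print(n,st[i],q.mean(0).round(4),np.percentile(q[:,2],[50,80]).round(4))
E
python3 - <<'E'
from jar import *
press(.546,-.055); robot.move_gripper(1)
robot.servo_line([.457,.2,.16],speed=.2); lids()
E
```

```text
press cmd 0.0635 z 0.0679 F 28.1
55.05
scene [382 150  20  19 275] [0.4606 0.3792 0.0571] [0.059  0.0614]
scene [271 195  16  15 163] [ 0.4636 -0.018   0.0649] [0.0661 0.0787]
scene [272 217  21  22 386] [ 0.5441 -0.0493  0.0628] [0.0652 0.0674]
```

```bash
python3 - <<'E'
from jar import *
pick(.457,.3805); place(.546,.0935); press(.546,.0935)
robot.servo_line([.44,.3,.2],speed=.2); lids()
p,d=robot.grab_frame("scene"); cv2.imwrite("pics/s4.png",p[...,::-1])
E
```

```text
F down [-0.3 -1.2 -0.9]
width mm 58.97329097780183
lifted 59.18692679775802 [ 0.6  0.2 -2.4] 61.525
over 59.06286159787987 [ 0.2  0.5 -2. ] 63.675
down z 0.027999999999999997 dF 5.2 [0.5462 0.0936 0.0283]
66.6667
press cmd 0.0635 z 0.0677 F 30.5
71.9667
top [220 199  21  20 292] [0.5435 0.0918 0.0662] [0.0667 0.069 ]
top [270 201  20  20 283] [ 0.5373 -0.047   0.0663] [0.0664 0.0686]
scene [271 196  17  16 174] [ 0.467  -0.0187  0.0639] [0.0637 0.0788]
scene [317 202  21  22 361] [0.5532 0.0889 0.0626] [0.0651 0.0673]
scene [272 218  22  22 383] [ 0.5476 -0.0489  0.063 ] [0.0654 0.0674]
```

View pics/s4.png

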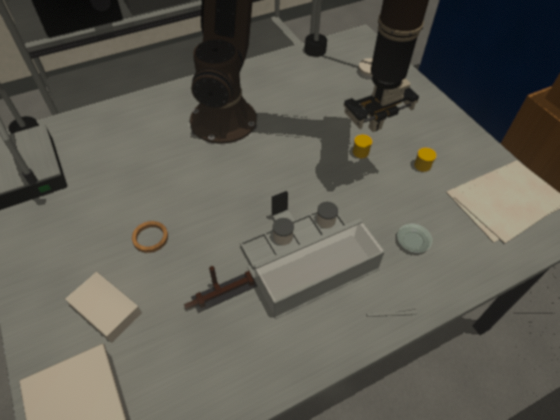

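Both jars stand upright in their pockets at (283,231) and (327,213). The lid tops read about 0.068 m, which is seated, and all bystanders are in place. Next I'll push the tray in.

```bash
python3 - <<'E'
from tray import *
robot.move_gripper(.45); robot.goto([.457,-.0175,.17],R(-np.pi/2)); robot.servo_line([.457,-.0175,.063],speed=.1); print(np.round(robot.read_force(),1))
robot.move_gripper(0); p=robot.read_position(); print(robot.read_grip_width()*88,np.round(p,4),np.round(robot.read_force(),1))
robot.servo_line([.572,p[1],p[2]],speed=.06); print(robot.read_grip_width()*88,np.round(robot.read_position(),4),np.round(robot.read_force(),1))
pull(1,10,step=.002,speed=.04,lim=25)
E
```

```text
[ 0.  -0.3  0.6]
11.88671611134499 [ 0.4577 -0.0174  0.0633] [ 2.3 -1.2  1.4]
12.220600122450467 [ 0.5712 -0.0176  0.0634] [-1.8 -1.8  5. ]
x 0.5838 tgt 0.5912 F [-29.    9.9  28. ] n 10 grip 0.138 t 81.9
```

Tray is back at x=0.5838 (it started at 0.5839) against its stop. Next is the bolt.

```bash
python3 - <<'E'
from bolt import *
robot.move_gripper(.4); up(.17)
robot.move_gripper(.6); robot.goto([.594,-.275,.17],R(0)); robot.servo_line([.594,-.275,.061],speed=.12)
robot.move_gripper(0); print(robot.read_grip_width()*88,np.round(robot.read_position(),4))
stroke(1,30,lim=24)
E
```

```text
12.88958041700185 [ 0.594  -0.2748  0.061 ]
y -0.2090 tgt -0.2028 F -38.5 n 24 grip 0.155 t 93.3
```

Bolt is home: y=-0.2090, the same as the earlier home stops. I'll release it, retract and take the final check.

```bash
python3 - <<'E'
from jar import *
robot.move_gripper(.5); up(.2); robot.movej([82.053, 20.546, 0.682, 0, -70.136, -16.507]); lids()
for n in("top","scene"):
    p,d=robot.grab_frame(n); W=cloud(n,d); X,Y,Z=W[...,0],W[...,1],W[...,2]; r=p[...,0]
    for nm,m in(("handle",(abs(X-.57)<.06)&(abs(Y+.017)<.05)&(Z>.06)&(r<70)),("rod",(abs(X-.59)<.05)&(Y<-.19)&(Y>-.3)&(Z>.06))): print(n,nm,m.sum(),W[m].mean(0).round(4))
    if n=="top": t=p
    else: s=p
a=np.vstack([cv2.resize(t[110:290,100:420],(720,300)),cv2.resize(s[190:320,180:440],(720,300))])[...,::-1]
cv2.imwrite("pics/final.png",np.clip(a*1.4,0,255).astype(np.uint8)); print(robot.read_t())
E
```

```text
scene [291 228  18  16 166] [ 0.5906 -0.0193  0.0638] [0.0641 0.0792]
top handle 83 [ 0.5794 -0.0165  0.0894]
top rod 34 [ 0.5909 -0.2095  0.09  ]
scene handle 182 [ 0.5893 -0.0187  0.0851]
scene rod 59 [ 0.5984 -0.2119  0.0853]
98.175
```

View pics/final.png

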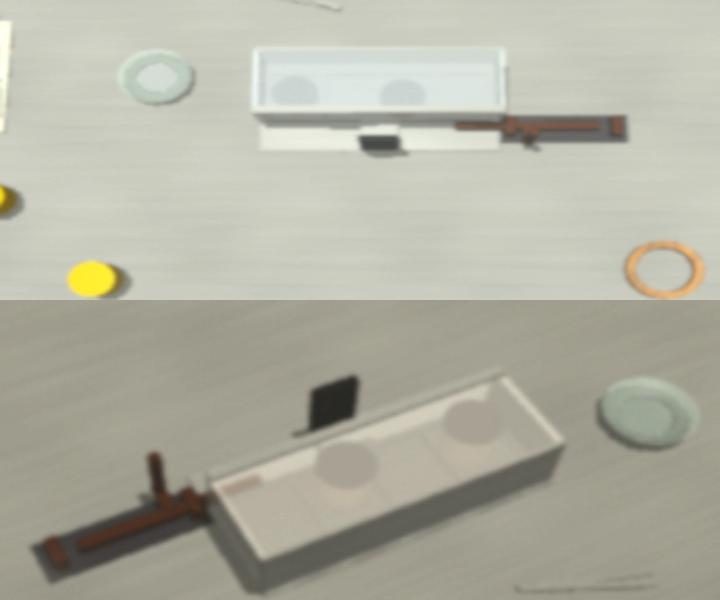

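The jars stand upright inside the hood at (295,92) and (403,95). The handle is back where it started, and the rod is 10 mm further home than at the start, so the bolt is at about 0. I'm handing in.

```bash
python3 -c "
from rig import robot
robot.job_done(); print(robot.read_t())"
```

```text
the job is handed in; nothing more can be done
the job is handed in; nothing more can be done
```

The job is done and handed in at about 98 s of the 210 s allowed; no verdict was reported.

- **Bolt:** It jammed three times at about 22–26 mm of travel and I pushed it home after each. The next pull ran through to 66 mm.
- **Tray and jars:** I pulled the tray out 130 mm to its stop. Both grey-lidded jars (only two were present) went into pockets 2 and 4, and I pressed each lid until its top sat at about 68 mm, which is fully seated.
- **Closing up:** I pushed the tray back in and shot the bolt home again.

**Last checks:**
- The tray handle was within 0.1 mm of its starting x.
- The bolt rod stopped at its earlier home position, 10 mm further home than it started.
- Both jars looked upright under the hood.
- The dish and tape roll had not visibly moved. The case was out of the final crop, but it had looked undisturbed in the previous full picture.

**Checks that disagreed or failed:**
- The two cameras differed by about 8 mm in x throughout. I used their average, and the gripper contacts agreed with it.
- My lid detector could not see the jars through the hood in the last check, so the lid heights come from before the tray was pushed in.

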